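# Bring the feeder wheel's cup to the top and load it

### The job

The small-parts feeder on the bench has stopped with its yellow loading cup down inside the housing: stroke the wheel's rubber tread round with closed fingertips, pressing gently (never more than 15 N), until the cup stands upright at the very top and the wheel is at rest. Then stand the brass roller in the cup and let go, with the wheel left still and the cup on top; leave everything else on the bench where it is.

Things in the scene. Friction and masses are not known exactly. Their poses are not given: they have to be found in the camera images.
- housing: Blue open-topped feeder housing, fixed to the bench: 236 mm along its x, 166 mm along its y, 108 mm high. Origin on the bench directly below the middle of the wheel's tread; z up. Outer walls at x = +-118 mm and y = -59 and +107 mm. The wheel's axle runs parallel to the housing's y, straight above its origin; the wheel's upper part stands out of the housing.
- below_tread (a point): Point on the bench below the middle of the wheel's tread. The tread is a smooth black rubber cylinder, radius 90 mm, 44 mm wide (y -22 to +22 mm in the housing's frame). A press of 5 to 9 N from above turns it without slipping; more than 15 N is too much.
- below_axle (a point): Point on the bench below the axle, 24 mm towards the cup's side. The axle's fork is clamped at some height, 115 to 140 mm above the bench, not measured: the tread's top, 205 to 230 mm up, is found by touch. The fork is sprung: under a press from above the wheel holds up to 2 to 5 N, then sinks 1 mm per 2 N, and springs back; stop at 15 mm.
- below_cup (a point): Point on the bench below the cup's centre when the cup is at the top (+48 mm along the housing's y). The yellow cup, fixed to the wheel 2 mm beside the tread, is 48 mm square outside, 40 mm inside, open outwards; its floor is 54 mm and its mouth 84 mm from the axle: floor 36 mm and mouth 6 mm below the tread's top.
- wheel (a joint): Angle of the wheel, rad, endless. 0, or any whole turn (2 pi), = cup upright at the very top. Grows when the top of the tread moves towards the housing's +x. At the start 2.2 to 4.1: the cup points down, mostly hidden in the housing. The wheel is balanced and spins freely with little bearing friction (coasts briefly, then stays where it is left).
- brass_roller_mid (a point): Brass roller: a loose upright solid cylinder, 24 mm in diameter, 70 mm tall, about 40 to 85 g, standing on the bench. The point is its centre, half-way up; z is its own axis. Loaded, it stands on the cup's floor with its upper half above the mouth, leaning a little at most.
- red_roller_mid (a point): Red plastic roller of the same shape and size as the brass one (point at its centre): leave it standing. The three rollers stand in a row, about 100 mm apart along x, in any order.
- black_roller_mid (a point): Black plastic roller of the same shape and size (point at its centre): leave it standing.
- jar: Clear jar with a blue lid, 60 mm in diameter, 80 mm tall, origin under its centre. Leave alone.
- screwdriver: Screwdriver with an orange handle lying on the bench. Leave alone.
- drawer: Clear open plastic drawer, 140 x 65 x 45 mm, origin under its centre. Leave alone.
- case: Black flat parts case, 160 x 220 x 46 mm with an orange handle, origin under its centre. Leave alone.

How it is judged:
By the outcome, as a careful person would: the job done as asked, in the order asked, and still so for the second after the job is handed in, with the robot touching nothing.
It also fails if it takes over 72 s, if anything falls off the work surface, if the arm or the gripper's body presses on something with over 40 N, if the wrist force passes 120 N, or if a joint passes its speed limit or range.

### The arm

A 6-joint arm with a two-finger parallel gripper is mounted at the origin on the work surface. World frame = base frame: x ahead of the robot, y to its left, z up, the work surface at z = 0. Lengths are in mm, angles in rad, forces in N, time in s.
With the tool pointing down it reaches from about 325 to 1000 mm from the base axis. Payload 5.1 kg.
Tool frame: the origin (TCP) lies midway between the tips of the shut fingers; the grasp point (between the pads) lies 19 mm behind it (pinch_z is the distance from the TCP to the grasp point, in mm); x points along the fingers, z is the direction in which the jaws open and shut, and the axes are right-handed (so a half turn about x gives the same grasp; the last joint's range is limited). The gripper opens to 85 mm and grips with 20 to 120 N. Pads are 22 mm wide; open, the fingers measure 114 mm over their backs; the gripper's body (76 mm by 85 mm) begins 54 mm behind the grasp point. The pads swing forward as they close: fully open they stand 13 mm farther back than shut.
Start: joints at [1.266, 0.124, 1.65, -0, 1.367, -0.083], TCP at [143.013, 634.06, 231.322] pointing down, gripper open.
Joint ranges: [-2.61, 2.61], [-1.02, 2.33], [0.03, 2.71], [-1.35, 4.49], [0.32, 2.68], [-2.91, 2.91]. Speed limits (rad/s): [2.57, 2.57, 3.14, 3.14, 3.14, 3.14].

### API

Orientations are given as a unit quaternion [w, x, y, z].
In Python, from plant import * gives the robot as it stands.
- The arm moves only by the tool jog_arm, never from a script. Its argument "increments" is a list of rows, each a list of 2 entries, a list of its own where there are three numbers: the shift along the tool's x, y, z in mm, then the turn about the tool's x in degrees. In form: [[[x, y, z], yaw], ...]. A call has 1 to 8 rows; each row shifts and turns the commanded pose from where the row before left it, along the tool's axes as they then stand; what a row does not reach is not made up. A row lasts 1/8 s, in which the tool goes at most 62.5 mm and 10.7 degrees, less where a joint would pass 70% of its speed; a pose out of reach is approached as far as the arm can. A call with a gripper value outside its range is refused whole. "claw" is the opening, from 0 (shut) to 1 (fully open), set as the call begins (left out, the last holds). The fingers move at their own pace and stop on an object; "grip_force" is the grip in N (left out, the last holds). Time passes only in rows, so rows that do not move let the fingers close. It gives the time, the measured TCP pose, the force and the opening at its end, in the units of the state.
- sense(): the state, without advancing time (a new reading comes with each control period).
- get_image(name): name is "scene" or "top"; returns the picture (480x640x3 uint8, blue, green, red); there is no depth.
- get_calibration(name): a dict with "camera_matrix" (3x3 intrinsics, pixels), "view" (4x4, takes a point from world to camera coordinates). Camera axes: x right, y down, z forward; pixel columns grow to the right and rows downward; lengths in mm; the calibration is good to about 2 mm. A picture is of the moment at which its call begins. get_calibration takes no time and is no camera call.
- job_done(): hands the job in, once; it reports no verdict.
Trained networks look in the newest picture that a camera, given by its name, has taken for a name from the list of things; names that differ only in an ending like _2 or _b are one class to them, and where a whole thing is asked for, a point or a joint stands for the part that bears it (a point fixed in the world has none). Each returns a list of dicts, best first, with "conf" (0 to 1); they miss things now and then, are a little off and sometimes report something else, mostly with a low value. They report only what shows in the picture. A call takes as long as a camera call.
- recognise(thing, camera): "uv" ([column, row] in pixels, amid what is visible of it).
The state is a dict: "time": time; "qpos": joint angles; "joint_vel": joint speeds; "tau": joint torques, N m; "tcp_pos": TCP position; "eef_rot": TCP orientation; "wrist_force": force on the tool from outside, world axes, zero at the start; "torque": the same for the moment, N m; "opening": finger opening in mm.
Only numpy, scipy, OpenCV 4.12 (cv2) and the standard library are available. Lean on these libraries where they do the work, as an engineer would, in place of code of your own. Each camera call takes 0.05 s, during which the arm holds its last target. There are 200 camera calls.

## Working session

There is one attempt and no reset: what is moved stays moved. The work goes in short steps, Python scripts to look and compute and a tool call to move; the robot and the scene stay as the last step left them, time stands still between calls to the robot, and variables do not carry over. Pictures are saved under pics/ and viewed, about 8 in all and at most 12, crops included, and the job is handed in when it is done.

Besides the shell and the picture viewer there is one more tool, called after ">>>" by a JSON object that holds its "name" and its "arguments", one argument or row to a line. jog_arm: Moves the arm, as the interface text tells. Its arguments: {"type":"object","properties":{"increments":{"type":"array"},"claw":{"type":"number"},"grip_force":{"type":"number"}},"required":["increments"]}

```bash
mkdir -p pics; ls; cat > h.py <<'E'
from plant import *
import numpy as np, cv2
from scipy.spatial.transform import Rotation as R
def cal(n):
    c=get_calibration(n); return np.array(c["camera_matrix"]),np.array(c["view"])
def proj(n,p):
    K,V=cal(n); q=V[:3,:3]@np.array(p,float)+V[:3,3]; u=K@q; return u[:2]/u[2]
def ray(n,uv,z):
    K,V=cal(n); d=V[:3,:3].T@np.linalg.inv(K)@np.array([*uv,1.]); o=-V[:3,:3].T@V[:3,3]
    return o+d*(z-o[2])/d[2]
E
python3 - <<'E'
from h import *
a=get_image("scene");cv2.imwrite("pics/s0.png",a)
b=get_image("top");cv2.imwrite("pics/t0.png",b)
s=sense();print({k:np.round(v,3) for k,v in s.items()})
M=R.from_quat(np.roll(s["eef_rot"],-1)).as_matrix();print(M.round(3))
for n in("scene","top"):
    K,V=cal(n);print(n,K.round(0).tolist(),(-V[:3,:3].T@V[:3,3]).round(0),V[:3,:3].round(2).tolist())
for t,z in(("brass_roller_mid",35),("red_roller_mid",35),("black_roller_mid",35),("housing",54),("wheel",150),("jar",40),("drawer",20),("case",23),("screwdriver",10)):
    for n in("scene","top"):
        for r in recognise(t,n)[:2]: print(t,n,np.round(r["uv"],1),round(r["conf"],2),ray(n,r["uv"],z).round(0))
E
```

```text
pics
{'time': np.float64(0.1), 'qpos': array([ 1.266,  0.124,  1.652,  0.   ,  1.367, -0.083]), 'joint_vel': array([-0.001,  0.   , -0.002,  0.   , -0.002,  0.003]), 'tau': array([ 0.0000e+00, -4.2493e+01, -3.6665e+01, -0.0000e+00,  4.0000e-03,
       -0.0000e+00]), 'tcp_pos': array([142.837, 633.556, 230.166]), 'eef_rot': array([ 0.552, -0.442,  0.553,  0.441]), 'wrist_force': array([-0.755, -0.016,  0.001]), 'torque': array([-0.004,  0.046,  0.007]), 'opening': np.float64(85.37)}
[[-0.001 -0.976  0.22 ]
 [-0.002  0.22   0.976]
 [-1.     0.    -0.002]]
scene [[488.0, 0.0, 315.0], [0.0, 488.0, 236.0], [0.0, 0.0, 1.0]] [1172. -495.  919.] [[0.65, 0.76, 0.01], [0.56, -0.47, -0.68], [-0.51, 0.45, -0.73]]
top [[435.0, 0.0, 323.0], [0.0, 435.0, 242.0], [0.0, 0.0, 1.0]] [ 534.  -17. 1229.] [[0.03, -1.0, -0.02], [-1.0, -0.03, -0.05], [0.05, 0.02, -1.0]]
brass_roller_mid scene [235.6 314.5] 0.52 [ 620. -234.   35.]
brass_roller_mid top [414.  235.5] 0.56 [ 616. -243.   35.]
red_roller_mid scene [200.7 293.8] 0.74 [ 525. -262.   35.]
red_roller_mid top [422.3 266.8] 0.57 [ 530. -266.   35.]
black_roller_mid scene [358. 239.] 0.63 [632. 120.  35.]
black_roller_mid scene [190.8 260.9] 0.59 [ 428. -230.   35.]
black_roller_mid top [405.8 309.1] 0.41 [ 414. -223.   35.]
housing scene [357.1 238.2] 0.75 [640. 107.  54.]
housing top [270.  233.4] 0.96 [610. 151.  54.]
wheel scene [346.3 196.5] 0.7 [588. 113. 150.]
wheel top [275.6 242.5] 0.61 [582. 122. 150.]
jar scene [331.9 328.5] 0.55 [ 782. -102.   40.]
jar top [367.2 169.3] 0.57 [ 795. -110.   40.]
drawer scene [151.4 389.5] 0.95 [ 649. -452.   20.]
drawer top [489.2 225.1] 0.67 [ 651. -453.   20.]
case scene [375.3 143.7] 0.59 [375. 443.  23.]
case top [163.4 316. ] 0.89 [375. 444.  23.]
screwdriver scene [428.4 202.7] 0.88 [644. 378.  10.]
screwdriver top [189.6 221.1] 0.81 [642. 386.  10.]
screwdriver top [266.8 230.8] 0.63 [620. 166.  10.]
```

```bash
python3 - <<'E'
import cv2
a=cv2.imread("pics/t0.png")[150:340,200:460];b=cv2.imread("pics/s0.png")[90:350,150:490]
cv2.imwrite("pics/t0c.png",cv2.resize(a,None,fx=3,fy=3,interpolation=cv2.INTER_CUBIC))
cv2.imwrite("pics/s0c.png",cv2.resize(b,None,fx=2.2,fy=2.2,interpolation=cv2.INTER_CUBIC))
E
```

```text
(no output)
```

View pics/t0c.png

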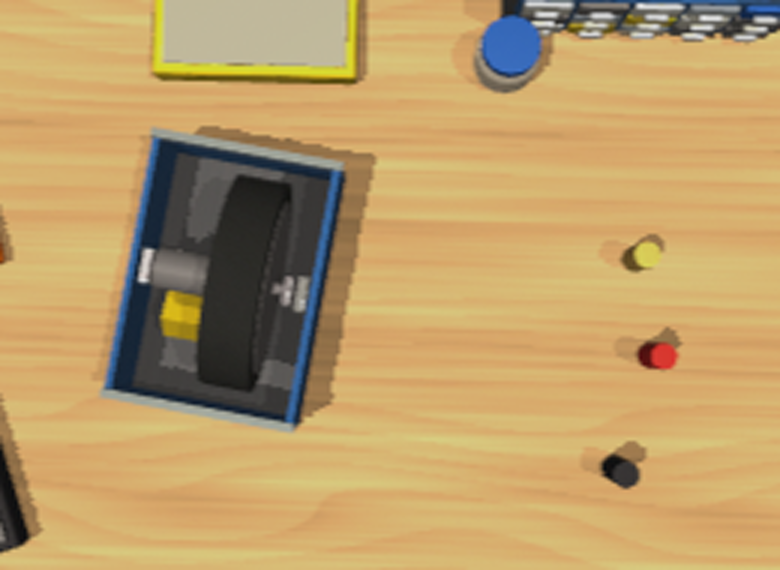

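View pics/s0c.png

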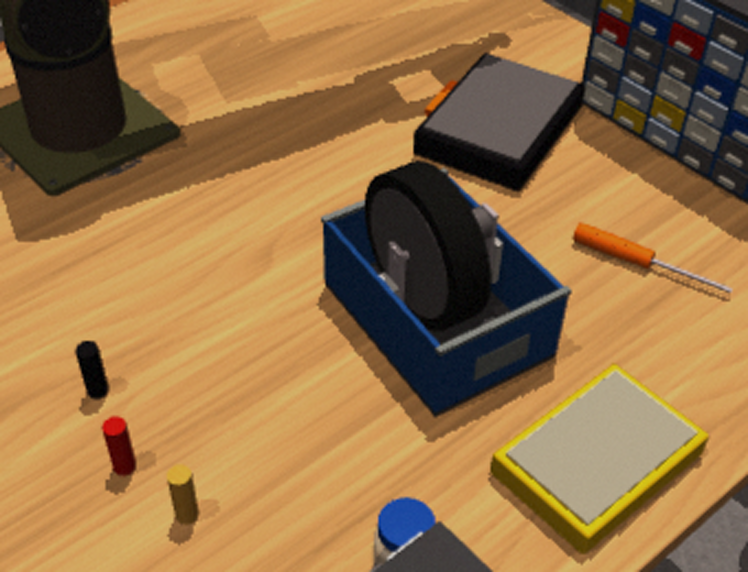

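The rollers run brass, red, black from far to near. The cup shows at the wheel's −x side, low inside the housing, at about (261,255) in the top picture, so the angle is above π and I should stroke towards +x.

```bash
cat >> h.py <<'E'
from scipy.optimize import least_squares
def cupang(p,uv,n,za,r):  # wheel angle for which cup point at radius r projects nearest uv
    c,s=np.cos(p[2]),np.sin(p[2]);out=[]
    for t in np.linspace(0,2*np.pi,361):
        x=r*np.sin(t);y=48
        w=[p[0]+c*x-s*y,p[1]+s*x+c*y,za+r*np.cos(t)]
        out.append((np.linalg.norm(proj(n,w)-uv),t))
    return sorted(out)[:3]
E
python3 - <<'E'
from h import *
px=np.array([[153,130],[343,163],[298,430],[103,395]])/3+[200,150]
L=np.array([[118,107],[118,-59],[-118,-59],[-118,107]])
W=lambda p:np.array([[p[0]+np.cos(p[2])*x-np.sin(p[2])*y,p[1]+np.sin(p[2])*x+np.cos(p[2])*y,108] for x,y in L])
f=lambda p:np.concatenate([proj("top",w)-u for w,u in zip(W(p),px)])
r=least_squares(f,[600,130,.0],x_scale=[10,10,.1]);print(r.x,r.fun.round(1))
p=r.x
# scene corners check
ps=np.array([[569,291],[437,349]])/2.2+[150,90]
print([ (proj("scene",w)-u).round(1) for w,u in zip(W(p)[:2],ps)])
for za in(115,128,140):print(za,cupang(p,np.array([182,312])/3+[200,150],"top",za,70)[:2])
E
python3 - <<'E'
from h import *
# roller tops in top image (z=70) 
for n,u in(("brass",(647,255)),("red",(663,356)),("black",(627,472))):
    print(n,ray("top",np.array(u)/3+[200,150],70).round(1))
print("brass scene",ray("scene",np.array([180,474])/2.2+[150,90],70))
E
```

```text
[ 5.78758227e+02  1.06320413e+02 -1.46494665e-01] [ 0.5 -0.4 -0.2 -0.7 -1.   0.3  0.7  0.8]
[array([-1.6, -0.5]), array([0.1, 1.4])]
115 [(np.float64(1.7588148401604793), np.float64(5.777039824101231)), (np.float64(1.7730664069805946), np.float64(5.759586531581287))]
128 [(np.float64(2.661384704784647), np.float64(5.777039824101231)), (np.float64(2.6639872697296583), np.float64(5.759586531581287))]
140 [(np.float64(3.5117115620162918), np.float64(5.759586531581287)), (np.float64(3.5149945482111167), np.float64(5.777039824101231))]
brass [ 614.6 -240.3   70. ]
red [ 525.5 -255.8   70. ]
black [ 422.7 -225.8   70. ]
brass scene [ 618.24771399 -237.82860651   70.        ]
```

>>> {"name": "jog_arm", "arguments": {
  "increments": [
    [[-10,0,0],10],
    [[-10,0,0],10],
    [[-10,0,0],10],
    [[-10,0,0],10],
    [[-10,0,0],10],
    [[-10,0,0],10],
    [[0,0,0],10],
    [[0,0,0],10]
  ],
  "claw": 0
}}

```text
time: 2.0
tcp_pos: [143.0, 634.1, 291.6]
eef_rot: [0.707, 0.019, 0.707, -0.019]
wrist_force: [0.3, -0.4, -0.3]
opening: 0.0
```

>>> {"name": "jog_arm", "arguments": {
  "increments": [
    [[0,-27,28],5.5],
    [[0,-27,28],0],
    [[0,-27,28],0],
    [[0,-27,28],0],
    [[0,-27,28],0],
    [[0,-27,28],0],
    [[0,-27,28],0],
    [[0,-27,28],0]
  ]
}}

```text
time: 3.0
tcp_pos: [337.4, 389.7, 291.5]
eef_rot: [0.705, 0.051, 0.705, -0.05]
wrist_force: [0.5, 0.2, 0.0]
opening: -0.3
```

>>> {"name": "jog_arm", "arguments": {
  "increments": [
    [[0,-27,28],0],
    [[0,-27,28],0],
    [[0,-27,28],0],
    [[0,-27,28],0],
    [[0,-27,28],0],
    [[0,-27,28],0],
    [[0,-27,28],0],
    [[0,0,0],0]
  ]
}}

```text
time: 4.0
tcp_pos: [504.7, 173.9, 291.3]
eef_rot: [0.705, 0.052, 0.705, -0.052]
wrist_force: [-0.1, 0.6, 0.2]
opening: 0.2
```

>>> {"name": "jog_arm", "arguments": {
  "increments": [
    [[10,-20,28],0],
    [[10,-20,28],0],
    [[10,-20,27],0],
    [[12,0,0],0],
    [[12,0,0],0],
    [[0,0,0],0]
  ]
}}

```text
time: 4.75
tcp_pos: [575.9, 105.4, 235.8]
eef_rot: [0.704, 0.05, 0.706, -0.05]
wrist_force: [0.1, -0.2, 0.0]
opening: -0.1
```

>>> {"name": "jog_arm", "arguments": {
  "increments": [
    [[2,0,0],0],
    [[2,0,0],0],
    [[2,0,0],0],
    [[0,0,0],0]
  ]
}}

```text
time: 5.25
tcp_pos: [577.2, 104.4, 231.2]
eef_rot: [0.705, 0.051, 0.705, -0.051]
wrist_force: [-0.5, -0.5, -0.3]
opening: -0.3
```

>>> {"name": "jog_arm", "arguments": {
  "increments": [
    [[2,0,0],0],
    [[2,0,0],0],
    [[2,0,0],0],
    [[0,0,0],0]
  ]
}}

```text
time: 5.75
tcp_pos: [577.2, 104.4, 225.0]
eef_rot: [0.705, 0.051, 0.705, -0.051]
wrist_force: [-0.8, -0.3, 0.7]
opening: -0.0
```

>>> {"name": "jog_arm", "arguments": {
  "increments": [
    [[2,0,0],0],
    [[2,0,0],0],
    [[0,0,0],0]
  ]
}}

```text
time: 6.12
tcp_pos: [577.1, 104.4, 221.0]
eef_rot: [0.705, 0.051, 0.705, -0.051]
wrist_force: [0.0, 1.1, 0.4]
opening: -0.4
```

>>> {"name": "jog_arm", "arguments": {
  "increments": [
    [[2,0,0],0],
    [[1,0,0],0],
    [[0,0,0],0]
  ]
}}

```text
time: 6.5
tcp_pos: [577.2, 104.4, 218.2]
eef_rot: [0.705, 0.051, 0.705, -0.051]
wrist_force: [0.3, -0.2, 0.2]
opening: -0.1
```

>>> {"name": "jog_arm", "arguments": {
  "increments": [
    [[2,0,0],0],
    [[1,0,0],0],
    [[0,0,0],0]
  ]
}}

```text
time: 6.88
tcp_pos: [578.0, 104.4, 216.7]
eef_rot: [0.706, 0.051, 0.704, -0.051]
wrist_force: [-0.3, 0.1, 4.3]
opening: -0.2
```

>>> {"name": "jog_arm", "arguments": {
  "increments": [
    [[1.5,0,0],0],
    [[0,0,2],0],
    [[0,0,4],0],
    [[0.2,0,4],0],
    [[0.4,0,4],0],
    [[0.4,0,4],0],
    [[0.2,0,2],0],
    [[0,0,0],0]
  ]
}}

```text
time: 7.88
tcp_pos: [598.7, 101.2, 214.8]
eef_rot: [0.707, 0.051, 0.704, -0.051]
wrist_force: [0.8, -1.4, 6.5]
opening: 0.1
```

>>> {"name": "jog_arm", "arguments": {
  "increments": [
    [[0.3,0,2],0],
    [[0.8,0,4],0],
    [[0.9,0,4],0],
    [[1.1,0,4],0],
    [[0.5,0,2],0],
    [[0,0,0],0]
  ]
}}

```text
time: 8.62
tcp_pos: [614.7, 98.7, 211.0]
eef_rot: [0.707, 0.051, 0.704, -0.051]
wrist_force: [0.6, -2.1, 5.6]
opening: 0.1
```

```bash
python3 - <<'E'
from h import *
a=get_image("top")[180:300,220:350];b=get_image("scene")[90:290,280:430]
a=cv2.resize(a,(433,400),interpolation=3);b=cv2.resize(b,(300,400),interpolation=3)
cv2.imwrite("pics/m1.png",np.hstack([a,b]))
E
```

```text
(no output)
```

View pics/m1.png

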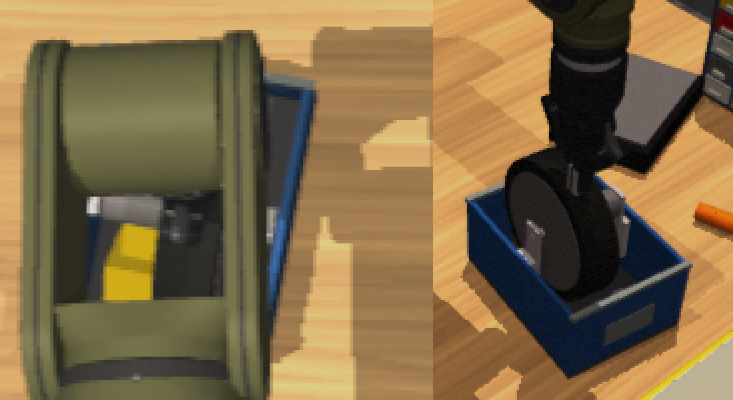

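>>> {"name": "jog_arm", "arguments": {
  "increments": [
    [[-8,0,0],0],
    [[-12,0,-10],0],
    [[0,0,-25],0],
    [[0,0,-25],0],
    [[10,0,-10],0],
    [[5,0,0],0],
    [[3,0,0],0],
    [[0,0,0],0]
  ]
}}

```text
time: 9.72
tcp_pos: [544.5, 109.2, 212.0]
eef_rot: [0.706, 0.051, 0.705, -0.051]
wrist_force: [-2.2, 0.3, 4.4]
opening: -0.0
```

>>> {"name": "jog_arm", "arguments": {
  "increments": [
    [[1.3,0,0],0],
    [[-0.6,0,2],0],
    [[-1.1,0,4],0],
    [[-1.0,0,5],0],
    [[-0.9,0,5],0],
    [[-0.5,0,5],0],
    [[-0.2,0,5],0],
    [[-0.1,0,4],0]
  ]
}}

```text
time: 10.72
tcp_pos: [575.5, 104.4, 216.1]
eef_rot: [0.707, 0.051, 0.704, -0.051]
wrist_force: [-0.8, -1.7, 6.1]
opening: -0.2
```

>>> {"name": "jog_arm", "arguments": {
  "increments": [
    [[0,0,5],0],
    [[0,0,5],0],
    [[0.2,0,5],0],
    [[0.4,0,5],0],
    [[0.7,0,5],0],
    [[0.9,0,5],0],
    [[0.6,0,3],0],
    [[0,0,0],0]
  ]
}}

```text
time: 11.72
tcp_pos: [608.5, 99.3, 213.1]
eef_rot: [0.707, 0.05, 0.704, -0.051]
wrist_force: [0.8, -2.8, 5.7]
opening: 0.0
```

>>> {"name": "jog_arm", "arguments": {
  "increments": [
    [[-8,0,0],0],
    [[-12,0,-8],0],
    [[0,0,-28],0],
    [[0,0,-28],0],
    [[10,0,0],0],
    [[7,0,0],0],
    [[2,0,0],0],
    [[0,0,0],0]
  ]
}}

```text
time: 12.72
tcp_pos: [543.3, 109.4, 212.7]
eef_rot: [0.705, 0.051, 0.705, -0.051]
wrist_force: [-1.1, 0.2, 3.2]
opening: -0.2
```

```bash
python3 - <<'E'
from h import *
a=get_image("top")[180:300,220:350];b=get_image("scene")[90:290,280:430]
a=cv2.resize(a,(433,400),interpolation=3);b=cv2.resize(b,(300,400),interpolation=3)
cv2.imwrite("pics/m2.png",np.hstack([a,b]))
E
```

```text
(no output)
```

View pics/m2.png

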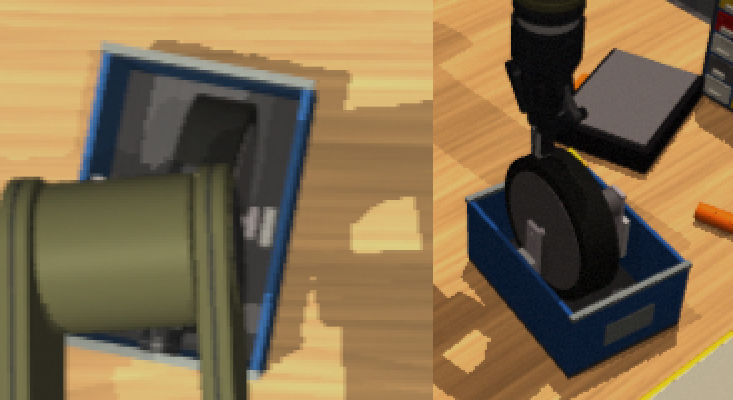

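>>> {"name": "jog_arm", "arguments": {
  "increments": [
    [[2,0,0],0],
    [[-0.6,0,2],0],
    [[-1.1,0,4],0],
    [[-1.0,0,5],0],
    [[-0.9,0,5],0],
    [[-0.5,0,5],0],
    [[-0.2,0,5],0],
    [[-0.1,0,4],0]
  ]
}}

```text
time: 13.82
tcp_pos: [573.6, 104.7, 216.2]
eef_rot: [0.706, 0.05, 0.704, -0.051]
wrist_force: [-0.2, -1.2, 5.6]
opening: 0.1
```

>>> {"name": "jog_arm", "arguments": {
  "increments": [
    [[0,0,5],0],
    [[0,0,4],0],
    [[0,0,2],0],
    [[0,0,0],0]
  ]
}}

```text
time: 14.32
tcp_pos: [584.5, 103.0, 216.2]
eef_rot: [0.706, 0.05, 0.704, -0.051]
wrist_force: [-0.1, -2.0, 6.2]
opening: 0.4
```

```bash
python3 - <<'E'
from h import *
a=get_image("top")[180:300,220:350];b=get_image("scene")[90:290,280:430]
a=cv2.resize(a,(433,400),interpolation=3);b=cv2.resize(b,(300,400),interpolation=3)
cv2.imwrite("pics/m3.png",np.hstack([a,b]))
E
```

```text
(no output)
```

View pics/m3.png

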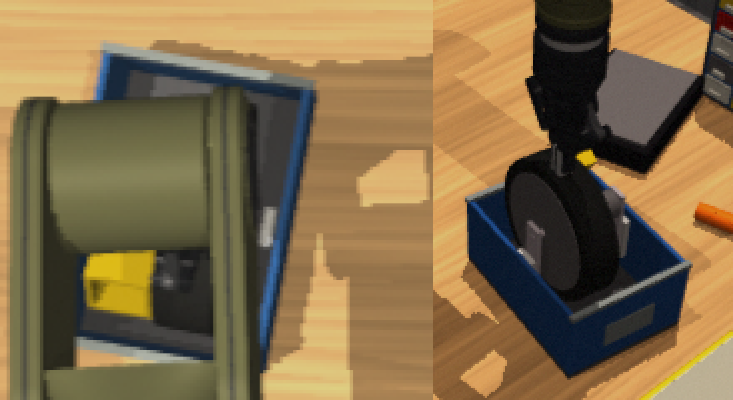

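```bash
cat >> h.py <<'E'
P=(578.8,106.3,-.1465)
def cup(t,za=127,p=P):
    c,s=np.cos(p[2]),np.sin(p[2]);o=[]
    for r in(50,84):
        for w in(-24,24):
            for y in(24,72):
                x=r*np.sin(t)+w*np.cos(t);z=r*np.cos(t)-w*np.sin(t)
                o.append([p[0]+c*x-s*y,p[1]+s*x+c*y,za+z])
    return np.array(o)
def yel(n,box):
    a=get_image(n);x0,x1,y0,y1=box;b=a[y0:y1,x0:x1].astype(int)
    m=(b[...,2]>110)&(b[...,1]>90)&(b[...,0]<70)
    v,u=np.nonzero(m);return u+x0,v+y0
def sil(n,t):
    m=np.zeros((480,640),np.uint8)
    cv2.fillConvexPoly(m,cv2.convexHull(np.array([proj(n,w) for w in cup(t)],np.float32)).astype(int),1);return m
E
python3 - <<'E'
from h import *
u,v=yel("top",(230,290,190,300));print(u.min(),u.max(),v.min(),v.max(),len(u))
for t in np.arange(4.7,6.0,.1):
    q=np.array([proj("top",w) for w in cup(t)]);print(round(t,1),q.min(0).round(1),q.max(0).round(1))
E
```

```text
237 288 196 275 368
4.7 [247.6 258.7] [271.6 275.5]
4.8 [247.2 257.7] [271.2 275.7]
4.9 [246.8 256.4] [270.8 276.2]
5.0 [246.5 255. ] [270.4 276.5]
5.1 [246.3 253.4] [270.1 276.4]
5.2 [246.2 251.6] [269.8 275.9]
5.3 [246.2 249.7] [269.5 275.2]
5.4 [246.3 247.7] [269.3 274. ]
5.5 [246.5 245.6] [269.6 272.5]
5.6 [246.4 243.4] [269.9 270.7]
5.7 [246.3 241.2] [270.2 268.6]
5.8 [246.2 238.9] [270.6 266.1]
5.9 [246.2 236.7] [271.  263.4]
```

>>> {"name": "jog_arm", "arguments": {
  "increments": [
    [[0.1,0,3],0],
    [[0.3,0,5],0],
    [[0.5,0,5],0],
    [[0.7,0,5],0],
    [[0.9,0,5],0],
    [[0.6,0,3],0],
    [[0,0,0],0]
  ]
}}

```text
time: 15.35
tcp_pos: [610.1, 99.1, 212.5]
eef_rot: [0.706, 0.05, 0.704, -0.051]
wrist_force: [0.7, -2.3, 5.6]
opening: -0.1
```

>>> {"name": "jog_arm", "arguments": {
  "increments": [
    [[-8,0,0],0],
    [[-12,0,-8],0],
    [[0,0,-28],0],
    [[0,0,-28],0],
    [[10,0,0],0],
    [[7,0,0],0],
    [[2,0,0],0],
    [[0,0,0],0]
  ]
}}

```text
time: 16.35
tcp_pos: [546.4, 109.0, 213.3]
eef_rot: [0.705, 0.051, 0.705, -0.051]
wrist_force: [-1.4, -0.1, 4.6]
opening: -0.1
```

>>> {"name": "jog_arm", "arguments": {
  "increments": [
    [[1.2,0,0],0],
    [[-0.6,0,2],0],
    [[-1.1,0,4],0],
    [[-1.0,0,5],0],
    [[-0.9,0,5],0],
    [[-0.5,0,5],0],
    [[-0.2,0,5],0],
    [[-0.1,0,4],0]
  ]
}}

```text
time: 17.35
tcp_pos: [576.5, 104.3, 216.9]
eef_rot: [0.706, 0.051, 0.704, -0.051]
wrist_force: [0.2, -0.8, 4.3]
opening: 0.2
```

>>> {"name": "jog_arm", "arguments": {
  "increments": [
    [[0,0,5],0],
    [[0,0,5],0],
    [[0.2,0,5],0],
    [[0.3,0,4],0],
    [[0.2,0,2],0],
    [[0,0,0],0]
  ]
}}

```text
time: 18.1
tcp_pos: [597.0, 101.2, 215.7]
eef_rot: [0.706, 0.05, 0.705, -0.051]
wrist_force: [0.6, -2.8, 4.3]
opening: 0.2
```

>>> {"name": "jog_arm", "arguments": {
  "increments": [
    [[-8,0,0],0],
    [[-12,0,0],0],
    [[-20,-20,-20],0],
    [[-20,-40,-30],0],
    [[0,-40,-30],0],
    [[0,-40,-30],0],
    [[0,-20,-20],0],
    [[0,0,0],0]
  ]
}}

```text
time: 19.1
tcp_pos: [443.8, -38.7, 275.6]
eef_rot: [0.706, 0.051, 0.705, -0.051]
wrist_force: [0.6, -0.7, 0.2]
opening: 0.1
```

```bash
python3 - <<'E'
from h import *
a0=get_image("top");b0=get_image("scene")
a=cv2.resize(a0[180:300,220:350],(433,400),interpolation=3);b=cv2.resize(b0[90:290,280:430],(300,400),interpolation=3)
cv2.imwrite("pics/m4.png",np.hstack([a,b]))
E
```

```text
(no output)
```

View pics/m4.png

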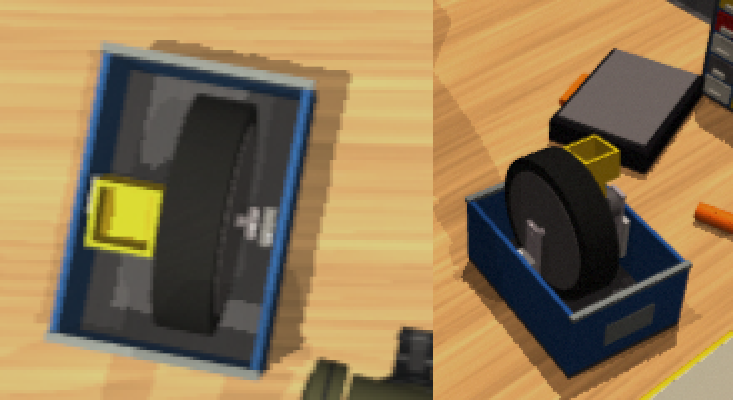

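The cup is almost upright, its mouth at about (258,245) in the top picture. Next I fit the angle.

```bash
cat >> h.py <<'E'
def mouth(t,p=P,za=127,ho=24):
    c,s=np.cos(p[2]),np.sin(p[2]);o=[]
    for w,y in((-ho,48-ho),(-ho,48+ho),(ho,48+ho),(ho,48-ho)):
        x=84*np.sin(t)+w*np.cos(t);z=84*np.cos(t)-w*np.sin(t)
        o.append([p[0]+c*x-s*y,p[1]+s*x+c*y,za+z])
    return np.array(o)
def fit():
    for n,box in(("top",(240,275,222,268)),("scene",(340,385,150,190))):
        u,v=yel(n,box);m=np.zeros((480,640),np.uint8);m[v,u]=1
        if n=="top": m=cv2.morphologyEx(m,cv2.MORPH_CLOSE,np.ones((3,3)))
        best=[]
        for t in np.arange(-.6,.4,.02):
            q=[sil(n,t)]
            i=(q[0]&m).sum()/((q[0]|m).sum());best.append((round(float(i),3),round(float(t),2)))
        print(n,len(u),u.min(),u.max(),v.min(),v.max(),sorted(best)[-5:])
E
python3 - <<'E'
from h import *
fit()
for t in(-.3,-.2,-.1,0):print(t,"top",np.array([proj("top",w) for w in mouth(t)]).round(1).tolist(),"scene",np.array([proj("scene",w) for w in mouth(t)]).round(1).tolist())
a=get_image("top")[220:270,235:280];b=get_image("scene")[145:195,335:385]
cv2.imwrite("pics/m5.png",np.hstack([cv2.resize(a,(360,400),interpolation=3),cv2.resize(b,(400,400),interpolation=3)]))
E
```

```text
top 388 245 268 234 256 [(0.735, -0.26), (0.745, -0.24), (0.779, -0.22), (0.779, -0.18), (0.781, -0.2)]
scene 133 340 384 157 181 [(0.115, -0.44), (0.119, -0.16), (0.121, -0.22), (0.122, -0.18), (0.124, -0.14)]
-0.3 top [[266.2, 260.9], [246.3, 257.5], [248.7, 238.1], [268.7, 241.6]] scene [[339.6, 164.3], [356.3, 157.5], [368.4, 163.3], [351.3, 170.3]]
-0.2 top [[266.5, 257.8], [246.5, 254.3], [249.4, 234.5], [269.4, 237.9]] scene [[341.5, 164.5], [358.3, 157.8], [370.7, 165.4], [353.5, 172.5]]
-0.1 top [[266.8, 254.4], [246.8, 250.9], [250.1, 230.9], [270.1, 234.3]] scene [[343.5, 165.2], [360.5, 158.3], [373.0, 167.8], [355.7, 175.0]]
0 top [[267.3, 250.9], [247.2, 247.4], [250.9, 227.4], [270.9, 230.9]] scene [[345.6, 166.2], [362.6, 159.3], [375.1, 170.6], [357.9, 177.8]]
```

View pics/m5.png

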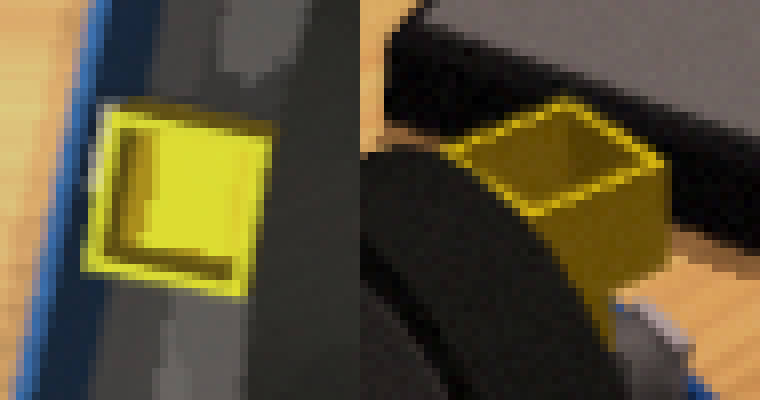

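>>> {"name": "jog_arm", "arguments": {
  "increments": [
    [[0,40,26],0],
    [[0,40,26],0],
    [[0,40,26],0],
    [[14,39,26],0],
    [[20,0,0],0],
    [[20,0,0],0],
    [[3,0,0],0],
    [[0,0,0],0]
  ]
}}

```text
time: 20.4
tcp_pos: [570.1, 103.7, 218.7]
eef_rot: [0.706, 0.051, 0.705, -0.051]
wrist_force: [0.2, -0.1, 1.0]
opening: -0.2
```

>>> {"name": "jog_arm", "arguments": {
  "increments": [
    [[2,0,0],0],
    [[1.5,0,0],0],
    [[1,0,0],0],
    [[0,0,0],0]
  ]
}}

```text
time: 20.9
tcp_pos: [571.3, 103.7, 215.9]
eef_rot: [0.707, 0.05, 0.704, -0.051]
wrist_force: [-1.6, -2.1, 7.3]
opening: -0.4
```

>>> {"name": "jog_arm", "arguments": {
  "increments": [
    [[0,0,2],0],
    [[0,0,3],0],
    [[0,0,4],0],
    [[0,0,3],0],
    [[0,0,2],0],
    [[0,0,1.5],0],
    [[0,0,0],0],
    [[0,0,0],0]
  ]
}}

```text
time: 21.9
tcp_pos: [586.8, 101.3, 216.0]
eef_rot: [0.707, 0.05, 0.704, -0.051]
wrist_force: [-0.2, -1.9, 6.3]
opening: 0.0
```

>>> {"name": "jog_arm", "arguments": {
  "increments": [
    [[-4,0,0],0],
    [[-12,0,0],0],
    [[-20,-20,0],0],
    [[-20,-50,0],0],
    [[0,-50,0],0],
    [[0,-50,0],0],
    [[0,-20,0],0],
    [[0,0,0],0]
  ]
}}

```text
time: 22.9
tcp_pos: [558.3, -87.1, 270.3]
eef_rot: [0.705, 0.052, 0.705, -0.051]
wrist_force: [0.5, 0.9, 0.3]
opening: -0.3
```

```bash
python3 - <<'E'
from h import *
fit()
a=get_image("top")[220:270,235:280];b=get_image("scene")[145:195,335:385]
cv2.imwrite("pics/m6.png",np.hstack([cv2.resize(a,(360,400),interpolation=0),cv2.resize(b,(400,400),interpolation=0)]))
E
```

```text
top 403 246 269 228 250 [(0.758, 0.04), (0.767, -0.04), (0.792, 0.02), (0.807, -0.02), (0.813, 0.0)]
scene 177 340 384 159 183 [(0.162, 0.0), (0.164, -0.12), (0.164, -0.06), (0.165, 0.02), (0.167, -0.14)]
```

View pics/m6.png

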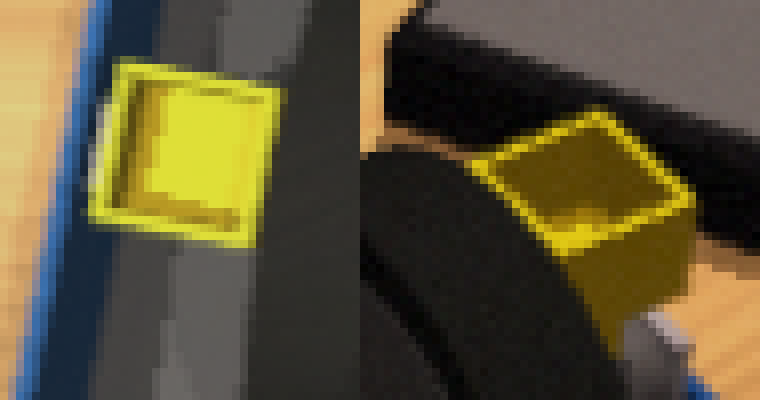

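>>> {"name": "jog_arm", "arguments": {
  "increments": [
    [[10,-28,16],0],
    [[20,-29,16],0],
    [[20,-29,16],0],
    [[20,-28,16],0],
    [[30,-28,15],0],
    [[30,0,0],0],
    [[20,0,0],0],
    [[0,0,0],0]
  ],
  "claw": 0.6,
  "grip_force": 30
}}

```text
time: 24.1
tcp_pos: [615.4, -236.0, 117.3]
eef_rot: [0.704, 0.051, 0.707, -0.05]
wrist_force: [0.4, 0.1, -0.4]
opening: 51.3
```

```bash
python3 - <<'E'
from h import *
a=get_image("top")[200:290,370:460];b=get_image("scene")[220:350,170:300]
cv2.imwrite("pics/m7.png",np.hstack([cv2.resize(a,(400,400),interpolation=3),cv2.resize(b,(400,400),interpolation=3)]))
s=sense();print(s["tcp_pos"],s["opening"])
print(proj("scene",s["tcp_pos"]),proj("scene",[616,-239.5,70]),proj("scene",[616,-239.5,0]))
E
```

```text
[ 617.05860836 -237.08702506  120.64136384] 51.26536089045948
[228.88664068 290.45788306] [230.54589644 305.20349894] [234.2939312  323.52145568]
```

View pics/m7.png

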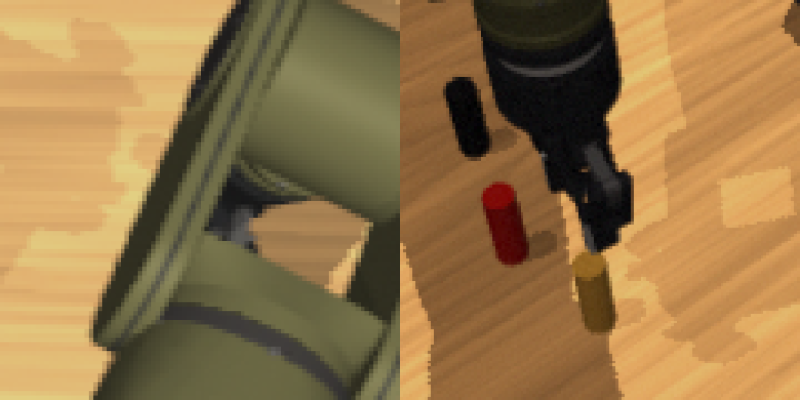

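>>> {"name": "jog_arm", "arguments": {
  "increments": [
    [[20,0,0],0],
    [[25,0,0],0],
    [[20,0,0],0],
    [[12,0,0],0],
    [[5,0,0],0],
    [[0,0,0],0]
  ]
}}

```text
time: 24.95
tcp_pos: [616.5, -237.8, 37.7]
eef_rot: [0.705, 0.051, 0.705, -0.051]
wrist_force: [1.1, -0.1, -0.1]
opening: 51.1
```

>>> {"name": "jog_arm", "arguments": {
  "increments": [
    [[0,0,0],0],
    [[0,0,0],0],
    [[0,0,0],0],
    [[0,0,0],0],
    [[0,0,0],0]
  ],
  "claw": 0,
  "grip_force": 30
}}

```text
time: 25.58
tcp_pos: [617.1, -238.0, 38.7]
eef_rot: [0.706, 0.05, 0.705, -0.051]
wrist_force: [0.3, 0.7, 5.1]
opening: 23.2
```

>>> {"name": "jog_arm", "arguments": {
  "increments": [
    [[-10,0,0],0],
    [[-30,0,0],0],
    [[-45,0,0],0],
    [[-50,0,0],0],
    [[-50,0,0],0],
    [[-40,0,0],0],
    [[-27,0,0],0],
    [[-10,0,0],0]
  ]
}}

```text
time: 26.58
tcp_pos: [616.7, -237.8, 301.8]
eef_rot: [0.706, 0.05, 0.704, -0.051]
wrist_force: [0.2, 0.1, -0.9]
opening: 23.2
```

>>> {"name": "jog_arm", "arguments": {
  "increments": [
    [[0,15,-4],0],
    [[0,25,-6],0],
    [[0,30,-7],0],
    [[0,30,-7],0],
    [[0,30,-7],0],
    [[0,30,-7],0],
    [[0,30,-7],0],
    [[0,30,-7],0]
  ]
}}

```text
time: 27.58
tcp_pos: [594.8, -9.7, 297.6]
eef_rot: [0.704, 0.05, 0.706, -0.05]
wrist_force: [0.0, 0.3, -0.9]
opening: 22.9
```

>>> {"name": "jog_arm", "arguments": {
  "increments": [
    [[0,30,-7],0],
    [[0,30,-7],0],
    [[0,30,-7],0],
    [[0,30,-7],0],
    [[0,25,-5],0],
    [[0,15,-2],0],
    [[0,5,-2],0],
    [[0,0,0],0]
  ]
}}

```text
time: 28.58
tcp_pos: [582.9, 156.2, 299.2]
eef_rot: [0.705, 0.05, 0.706, -0.051]
wrist_force: [0.1, -0.3, -1.0]
opening: 23.4
```

```bash
python3 - <<'E'
from h import *
a=get_image("top")[200:280,230:310];b=get_image("scene")[100:200,310:410]
cv2.imwrite("pics/m8.png",np.hstack([cv2.resize(a,(400,400),interpolation=3),cv2.resize(b,(400,400),interpolation=3)]))
s=sense();print(s["tcp_pos"],s["opening"],s["wrist_force"])
p=s["tcp_pos"]
for z in(-40,-10):print(proj("scene",p+[0,0,z]))
E
```

```text
[583.24328534 155.54096732 299.52963207] 23.119461953618618 [-0.64804484  1.01459944 -0.77007199]
[361.7783148  150.26754515]
[362.88419342 139.04199569]
```

View pics/m8.png

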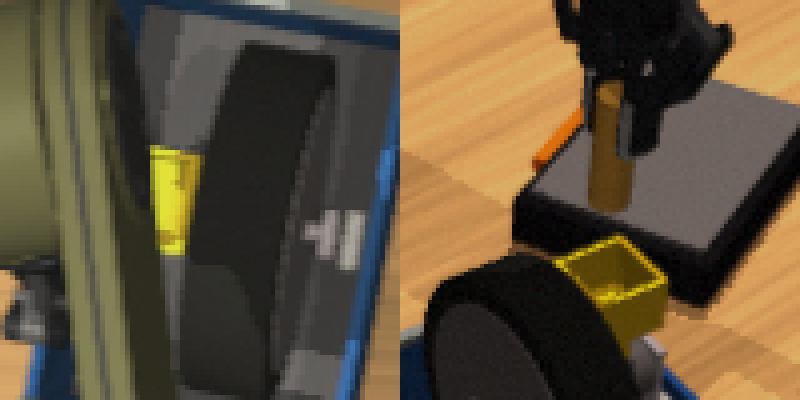

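```bash
python3 - <<'E'
from h import *
print(ray("scene",[362.5,167.5],211),ray("scene",[362,166.9],211), ray("top",[257.8,238.7],211), proj("scene",[585.8,153.8,211]))
E
```

```text
[586.82893526 159.73287443 211.        ] [584.55753218 160.36456945 211.        ] [586.77063879 156.83460432 211.        ] [360.31855296 168.34854912]
```

>>> {"name": "jog_arm", "arguments": {
  "increments": [
    [[8,2,2.7],0],
    [[14,0,0],0],
    [[16,0,0],0],
    [[14,0,0],0],
    [[10,0,0],0],
    [[6,0,0],0],
    [[4,0,0],0],
    [[0,0,0],0]
  ]
}}

```text
time: 29.68
tcp_pos: [586.2, 157.7, 227.6]
eef_rot: [0.705, 0.051, 0.705, -0.051]
wrist_force: [0.6, -0.1, -0.5]
opening: 23.1
```

>>> {"name": "jog_arm", "arguments": {
  "increments": [
    [[3,0,0],0],
    [[2,0,0],0],
    [[1,0,0],0],
    [[0,0,0],0]
  ]
}}

```text
time: 30.18
tcp_pos: [586.2, 157.7, 221.5]
eef_rot: [0.705, 0.051, 0.705, -0.051]
wrist_force: [-0.5, 1.0, -0.2]
opening: 22.9
```

>>> {"name": "jog_arm", "arguments": {
  "increments": [
    [[1,0,0],0],
    [[0,0,0],0]
  ]
}}

```text
time: 30.42
tcp_pos: [586.2, 157.7, 220.6]
eef_rot: [0.705, 0.051, 0.705, -0.051]
wrist_force: [-0.6, 0.2, -1.3]
opening: 23.1
```

>>> {"name": "jog_arm", "arguments": {
  "increments": [
    [[1,0,0],0],
    [[0,0,0],0]
  ]
}}

```text
time: 30.68
tcp_pos: [586.6, 157.7, 220.4]
eef_rot: [0.706, 0.051, 0.705, -0.051]
wrist_force: [0.5, -0.4, 2.1]
opening: 22.9
```

>>> {"name": "jog_arm", "arguments": {
  "increments": [
    [[0.7,0,0],0],
    [[0,0,0],0]
  ]
}}

```text
time: 30.92
tcp_pos: [586.6, 157.8, 219.7]
eef_rot: [0.706, 0.051, 0.705, -0.051]
wrist_force: [-0.8, -0.8, 4.9]
opening: 22.8
```

>>> {"name": "jog_arm", "arguments": {
  "increments": [
    [[-1.2,0,0],0],
    [[0,0,0],0]
  ]
}}

```text
time: 31.18
tcp_pos: [586.4, 157.8, 220.2]
eef_rot: [0.705, 0.051, 0.705, -0.051]
wrist_force: [0.5, -0.2, 3.8]
opening: 23.0
```

>>> {"name": "jog_arm", "arguments": {
  "increments": [
    [[0,0,0],0],
    [[0,0,0],0],
    [[0,0,0],0],
    [[0,0,0],0]
  ],
  "claw": 0.5
}}

```text
time: 31.68
tcp_pos: [586.1, 157.7, 219.8]
eef_rot: [0.705, 0.051, 0.705, -0.051]
wrist_force: [0.6, -0.6, 0.0]
opening: 42.4
```

>>> {"name": "jog_arm", "arguments": {
  "increments": [
    [[-5,0,0],0],
    [[-10,0,0],0],
    [[-20,0,0],0],
    [[-30,0,0],0],
    [[-30,0,0],0],
    [[0,0,0],0]
  ]
}}

```text
time: 32.42
tcp_pos: [587.8, 158.0, 320.6]
eef_rot: [0.708, 0.051, 0.702, -0.05]
wrist_force: [-1.2, 0.1, -0.5]
opening: 42.7
```

>>> {"name": "jog_arm", "arguments": {
  "increments": [
    [[0,-30,-20],0],
    [[0,-40,-20],0],
    [[0,-40,-20],0],
    [[0,-40,-20],0],
    [[0,-40,-20],0],
    [[0,-30,-20],0],
    [[0,-20,0],0],
    [[0,0,0],0]
  ]
}}

```text
time: 33.42
tcp_pos: [432.6, -63.4, 314.7]
eef_rot: [0.705, 0.052, 0.705, -0.051]
wrist_force: [-0.2, 0.2, 0.2]
opening: 42.8
```

```bash
python3 - <<'E'
from h import *
a0=get_image("top");b0=get_image("scene")
cv2.imwrite("pics/m9.png",np.hstack([cv2.resize(a0[210:270,230:290],(300,300),interpolation=0),cv2.resize(b0[135:195,335:395],(300,300),interpolation=0)]))
cv2.imwrite("pics/m9.png",np.vstack([cv2.imread("pics/m9.png"),cv2.resize(b0[90:350,150:490],(600,290),interpolation=3)]))
for r in recognise("brass_roller_mid","top")[:2]:print(r,ray("top",r["uv"],216))
E
```

```text
{'uv': [256.5, 238.6], 'conf': 0.51} [586.66772283 159.04407558 216.        ]
{'uv': [162.0, 316.5], 'conf': 0.16} [399.3535131  373.71489354 216.        ]
```

View pics/m9.png

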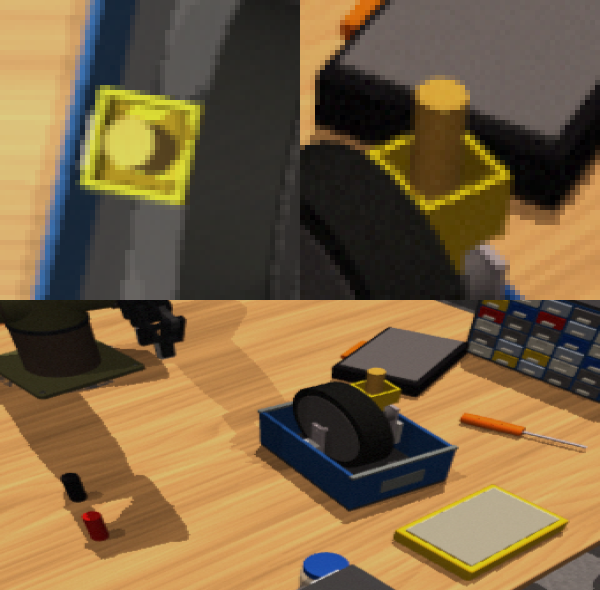

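The brass roller stands centred in the cup, and the cup corners sit where they did at angle ≈ 0. I'll check for drift and then hand in.

>>> {"name": "jog_arm", "arguments": {
  "increments": [
    [[0,0,0],0],
    [[0,0,0],0],
    [[0,0,0],0],
    [[0,0,0],0],
    [[0,0,0],0],
    [[0,0,0],0],
    [[0,0,0],0],
    [[0,0,0],0]
  ]
}}

```text
time: 34.58
tcp_pos: [433.2, -62.7, 315.1]
eef_rot: [0.705, 0.051, 0.705, -0.051]
wrist_force: [-0.0, -0.2, -0.4]
opening: 43.2
```

```bash
python3 - <<'E'
from h import *
fit(); print(recognise("brass_roller_mid","top")[0]); print(job_done())
E
```

```text
top 303 246 269 227 250 [(0.571, -0.04), (0.584, 0.04), (0.605, -0.02), (0.611, 0.02), (0.635, 0.0)]
scene 178 340 384 151 183 [(0.105, -0.06), (0.105, -0.04), (0.105, 0.02), (0.107, -0.14), (0.107, 0.0)]
{'uv': [256.1, 241.6], 'conf': 0.43}
the job is handed in; nothing more can be done
None
```

The cup is upright at the top, the wheel is at rest and the brass roller stands in the cup. I handed the job in at about 35 s of the 72 s allowed.

- **Turning the wheel:** I stroked the tread with closed fingertips, and every force I read was 7.3 N or less. Each stroke ended pressed and at rest before I lifted off. Touch put the tread's top at about 217 mm.
- **Loading the roller:** I gripped the brass roller, set it down on the cup's floor with about 5 N, let go and moved the arm clear.
- **Last checks:** The top camera fits a wheel angle of 0.00 ± 0.02 rad. The cup was in the same place one second later, and the roller stood upright in it. The red and black rollers were still standing in the scene picture.
- **Weak or disagreeing checks:**
  - The scene camera's automatic angle fit was no use, because the wheel hides part of the cup. I read the cup's corners there by hand instead, and they gave about −0.01 rad.
  - The two cameras and the housing model disagreed by up to 6 mm on the cup's y position. I aimed near the middle of that range, and the roller went in without touching the rim.
  - The network's last position for the roller was 3 px off its previous one, at low confidence. I put this down to noise and did not look again.

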